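Clear the packing mat and tip the carton down into its bay

TASK

Get the small upright carton lying on the rubber packing mat, ready for wrapping: using the fingertips, first push the matchbox off the far long side of the mat (away from the robot), so that it lies flat on the worktop, leaving the carton standing. Then push the carton high on its back so that it tips over and comes to lie flat, wholly inside the outlined bay. Push only: do not pick up or carry anything, and leave everything else where it is.

Things in the scene. Friction and masses are not known exactly. Their poses are not given: they have to be found in the camera images.
- mat: thin black rubber mat, 290 x 140 x 3 mm, fixed, with a bay outlined in thin flush lines. Origin: centre of its underside, on the worktop; x along its length, the way the carton is to fall (roughly to the robot's left), y across it (+y: long side near the robot, -y: far side), z up. Outer edges of the bay's lines: x = -92 and +66 mm, y = -58 and +58 mm in this frame
- descaler: small closed printed carton standing on the mat across the bay's near end line; origin at the centre of its underside. Its front lower edge is just inside the bay: tipped over that edge without sliding, it lands inside the lines. About 60 to 120 g; pushed near the top it tips and does not slide, and falls of itself once leaned about 22 degrees. Lying, its centre is 26 mm above the worktop
- carton_centre (a point): centre, half-way up, of that carton: 46 mm deep (x), 69 mm wide (y), 112 mm tall (z). Its x axis points out of the broad face that looks at the bay, level and within about 5 degrees of the mat's x while it stands, straight down when it lies on that face; z points to its top
- foot_a (a point): corner of the carton's bay-side broad face, at its lower end, -y side: on the carton 23 mm in x, -34 mm in y and -56 mm in z from its centre
- foot_b (a point): the same at the lower end, +y side
- head_a (a point): the same at the top end, -y side
- head_b (a point): the same at the top end, +y side
- matchbox: small flat matchbox lying on the mat in the part of the bay where the carton's top will land; origin at the centre of its underside
- matchbox_centre (a point): centre of the matchbox: 62 (x) x 46 (y) x 17 mm (z), about 40 g; x and y axes lie along its long and short sides, within about 25 degrees of the mat's x and y. When it is off the mat its centre is 8.5 mm above the worktop
- tin: round tin, 86 mm across, 40 mm high, loose, beyond the far side of the mat near the carton; origin at the centre of its underside. A bystander
- peg1: clothes peg lying near the left end of the mat, 15 x 72 x 12 mm, loose; origin on its underside. A bystander
- bulbs: box of a light bulb, 64 x 64 x 88 mm, standing, loose; origin at the centre of its underside. A bystander
- torch1: black torch, 123 mm long, 35 mm high, lying loose on the right; origin at its underside. A bystander
- measure: tape measure, 47 x 86 x 64 mm, loose, far right; origin at its underside. A bystander
- tape: roll of black tape, 62 mm across, 19 mm high, lying loose on the left; origin at its underside. A bystander
Things that resemble listed ones, but are neither listed nor needed, are in the scene too. Leave any green or red look-alike of the matchbox alone. Leave any orange look-alike of the descaler alone.

How it is judged (in metres and radians):
On the way, in this order (a step that is already met when the one before it is completed fails the run):
1. the matchbox lies flat on the worktop off the far long side of the mat while the carton still stands (y of matchbox_centre in the frame of mat below -0.09 m and height (world z) of matchbox_centre between 0 and 0.016 m and angle between carton_centre's own z axis and vertical below 0.1 rad), for 0.2 s.
2. the carton has tipped over and lies flat inside the outlined bay (angle between carton_centre's own x axis and vertical above 3.0416 rad and height (world z) of carton_centre below 0.031 m and x of foot_a in the frame of mat between -0.094 and 0.068 m and y of foot_a in the frame of mat between -0.06 and 0.06 m and x of foot_b in the frame of mat between -0.094 and 0.068 m and y of foot_b in the frame of mat between -0.06 and 0.06 m and x of head_a in the frame of mat between -0.094 and 0.068 m and y of head_a in the frame of mat between -0.06 and 0.06 m and x of head_b in the frame of mat between -0.094 and 0.068 m and y of head_b in the frame of mat between -0.06 and 0.06 m), for 0.2 s.
At the end, for the whole second after the job is handed in: the carton lies flat on its bay-side broad face (within 0.1 rad), all four corners of that face inside the outer edges of the bay's lines (to 2 mm), at rest; the matchbox lies on the worktop off the far long side of the mat (its centre at least 20 mm beyond that edge), at rest (all of step 2 and y of matchbox_centre in the frame of mat below -0.09 m and height (world z) of matchbox_centre between 0 and 0.016 m and linear speed of each of descaler, matchbox below 0.01 m/s); the robot touches nothing.
It fails at once if the carton is lifted (its centre more than 74 mm above the worktop; tipping takes it to 64 mm) (height (world z) of carton_centre above 0.074 m).
It fails at once if the matchbox is lifted (its centre more than 35 mm above the worktop) or knocked off the worktop (height (world z) of matchbox_centre above 0.035 m or height (world z) of matchbox_centre below -0.02 m).
It fails at once if a bystander (tin, clothes peg, light bulb box, torch, tape measure or roll of tape) is moved more than 20 mm (distance of any of tin, peg1, bulbs, torch1, measure, tape from where it was at the start of the episode above 0.02 m).
It also fails if it takes over 43 s, if anything falls off the work surface, if the arm or the gripper's body presses on something with over 40 N, if the wrist force passes 120 N, or if a joint passes its speed limit or range.

ROBOT

A 6-joint arm with a two-finger parallel gripper is mounted at the origin on a cart in front of the work surface, level with it; the furniture and walls round the work are solid. World frame = base frame: x ahead of the robot, y to its left, z up, the work surface at z = 0. Lengths are in mm, angles in rad, forces in N, time in s.
With the tool pointing down it reaches from about 350 to 875 mm from the base axis. Payload 4.2 kg.
Tool frame: the origin (TCP) lies between the finger pads; the fingertips stand 11 mm ahead of it and the grasp point (between the pads) lies 8 mm behind it; z points along the fingers, y is the line along which they close (so a half turn about z gives the same grasp; the last joint's range is limited). The gripper opens to 85 mm and grips with 20 to 120 N. Pads are 22 mm wide; open, the fingers measure 114 mm over their backs; the gripper's body (76 mm by 85 mm) begins 54 mm behind the grasp point. The pads swing forward as they close: fully open they stand 13 mm farther back than shut.
Start: joints at [1.383, 0.385, 0.008, 0, -1.194, -0.259], TCP at [270.018, 563.64, 242.312] pointing down, gripper open.
Joint ranges: [-3.14, 3.14], [-1.21, 2.06], [-1.07, 1.41], [-3.16, 2.05], [-2.99, -0.16], [-3.1, 3.1]. Speed limits (rad/s): [2.79, 2.79, 3.14, 3.14, 3.14, 3.14].

INTERFACE

Orientations are given as a 3x3 rotation matrix whose columns are the frame's x, y, z axes.
In Python, from station import arm, vision, outline_of gives the robot as it stands.
- The arm moves only by the tool arm_command, never from a script. Its argument "rows" is a list of rows, each a list of 3 entries, a list of its own where there are three numbers: the finger opening in m, from 0 to 0.0854, then the shift along the tool's x, y, z in m, then the turn, a rotation vector about the tool's x, y, z in degrees. In form: [[hand, [dx, dy, dz], [wx, wy, wz]], ...]. A call has 1 to 5 rows; each row shifts and turns the commanded pose from where the row before left it, along the tool's axes as they then stand; what a row does not reach is not made up. A row lasts 1/12 s, in which the tool goes at most 41.7 mm and 7.16 degrees, less where a joint would pass 70% of its speed; a pose out of reach is approached as far as the arm can. A call is refused whole if a number of a shift passes 0.0417 or a number of a turn 7.16, either way. A call with a gripper value outside its range is refused whole. The fingers move at their own pace and stop on an object; "squeeze" is the grip in N (left out, the last holds). Time passes only in rows, so rows that do not move let the fingers close. It gives the time, the measured TCP pose, the force, the opening and the grip force at its end, in the units of the state.
- arm.state(): the state, without advancing time (a new reading comes with each control period).
- vision.camera(name): name is "scene" or "top"; returns the picture (400x640x3 uint8, blue, green, red); there is no depth.
- vision.camera_info(name): a dict with "fx", "fy", "cx", "cy" (pixels), "extrinsics" (4x4, takes a point from world to camera coordinates). Camera axes: x right, y up, looking along -z (the intrinsics and any distortion apply to the point x, -y, -z); pixel columns grow to the right and rows downward; lengths in mm; the calibration is good to about 2 mm. A picture is of the moment at which its call begins. camera_info takes no time and is no camera call.
- arm.job_done(): hands the job in; it is judged then, once.
Trained networks look in the newest picture that a camera, given by its name, has taken for a name from the list of things; names that differ only in an ending like _2 or _b are one class to them, and where a whole thing is asked for, a point or a joint stands for the part that bears it (a point fixed in the world has none). Each returns a list of dicts, best first, with "conf" (0 to 1); they miss things now and then, are a little off and sometimes report something else, mostly with a low value. They report only what shows in the picture. A call takes as long as a camera call. They do not tell look-alikes from the thing itself.
- outline_of(camera, target): "mask" (400x640 bool, what is visible of it) and "box" ([left, top, width, height] in pixels, round what is visible of it).
The state is a dict: "clock": time; "joint_positions": joint angles; "qvel": joint speeds; "joint_efforts": joint torques, N m; "ee_pos": TCP position; "eef_rot": TCP orientation; "contact_force": force on the tool from outside, world axes, zero at the start; "wrist_torque": the same for the moment, N m; "grip_width": finger opening in mm; "grasp_force": force on a finger pad.
Only numpy, scipy, OpenCV 4.12 (cv2) and the standard library are available. Lean on these libraries where they do the work, as an engineer would, in place of code of your own. Each camera call takes 0.05 s, during which the arm holds its last target. There are 200 camera calls.

## Working session

There is one attempt and no reset: what is moved stays moved. The work goes in short steps, Python scripts to look and compute and a tool call to move; the robot and the scene stay as the last step left them, time stands still between calls to the robot, and variables do not carry over. Pictures are saved under pics/ and viewed, at most 10 in all, crops included, and the job is handed in when it is done.

Besides the shell and the picture viewer there is one more tool, called after "Request:" as a command line: name --argument value ..., lists and objects as JSON in quotes. arm_command: Moves the arm, as the interface text tells. Its arguments: {"type":"object","properties":{"rows":{"type":"array"},"squeeze":{"type":"number"}},"required":["rows"]}

```bash
mkdir -p pics; python3 - <<'E'
from station import arm, vision, outline_of
import cv2,json
for n in ("scene","top"):
    cv2.imwrite(f"pics/{n}0.png",vision.camera(n))
    i=vision.camera_info(n);print(n,i)
    for t in ("mat","descaler","matchbox","tin"):
        print(t,[(round(d["conf"],2),d["box"]) for d in outline_of(n,t)][:4])
s=arm.state();print(s)
E
```

```text
scene {'fx': 362.06815501334324, 'fy': 362.06815501334324, 'cx': 317.8690112927811, 'cy': 197.5531666805763, 'extrinsics': array([[-8.85883398e-01, -4.63906603e-01,  1.12650039e-03,
         4.67658647e+02],
       [ 3.34561733e-01, -6.37198434e-01,  6.94295760e-01,
        -2.73693493e+02],
       [-3.21370583e-01,  6.15441971e-01,  7.19688911e-01,
        -9.09911609e+02],
       [ 0.00000000e+00,  0.00000000e+00,  0.00000000e+00,
         1.00000000e+00]])}
mat [(0.79, [283.0, 209.4, 91.1, 86.5]), (0.46, [331.7, 190.7, 28.8, 43.8])]
descaler [(0.82, [345.5, 146.5, 17.9, 39.4]), (0.7, [331.5, 190.3, 26.9, 48.1])]
matchbox [(0.81, [306.6, 240.6, 21.9, 24.1]), (0.72, [367.4, 195.1, 21.9, 18.0])]
tin [(0.6, [296.8, 185.8, 28.2, 30.3])]
top {'fx': 415.9429149644341, 'fy': 415.9429149644341, 'cx': 312.91136410866085, 'cy': 200.3086735142542, 'extrinsics': array([[ 2.34840100e-02, -9.99712349e-01,  4.87040129e-03,
        -6.99822407e+01],
       [ 9.94321813e-01,  2.38626121e-02,  1.03704911e-01,
        -5.74267865e+02],
       [-1.03791301e-01,  2.40733907e-03,  9.94596185e-01,
      
[... 584 characters left out ...]
314e+00, -2.58582919e-01]), 'qvel': array([ 0.00054679, -0.00141216, -0.00092289,  0.00061882, -0.00111069,
        0.00157741]), 'joint_efforts': array([ 1.76724270e-04, -3.91688418e+01,  1.88444263e+01,  4.18709815e+00,
       -7.30831616e-04, -2.91094892e-06]), 'ee_pos': array([269.99501813, 563.61027808, 242.25980257]), 'eef_rot': array([[ 9.01836354e-01, -4.32077754e-01, -6.74566748e-05],
       [-4.32077759e-01, -9.01836350e-01, -8.63145237e-05],
       [-2.35402959e-05,  1.06988104e-04, -9.99999994e-01]]), 'contact_force': array([-0.94473645,  0.32962141,  0.13227014]), 'wrist_torque': array([ 0.01104911,  0.00476716, -0.00179952]), 'grasp_force': 0.0, 'grip_width': 85.51000267503903}
```

```bash
python3 - <<'E'
import cv2
a=cv2.imread("pics/top0.png")[140:290,170:370]
cv2.imwrite("pics/topc.png",cv2.resize(a,None,fx=4,fy=4,interpolation=cv2.INTER_CUBIC))
a=cv2.imread("pics/scene0.png")[130:310,250:450]
cv2.imwrite("pics/scc.png",cv2.resize(a,None,fx=3.3,fy=3.3,interpolation=cv2.INTER_CUBIC))
E
```

```text
(no output)
```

View pics/topc.png

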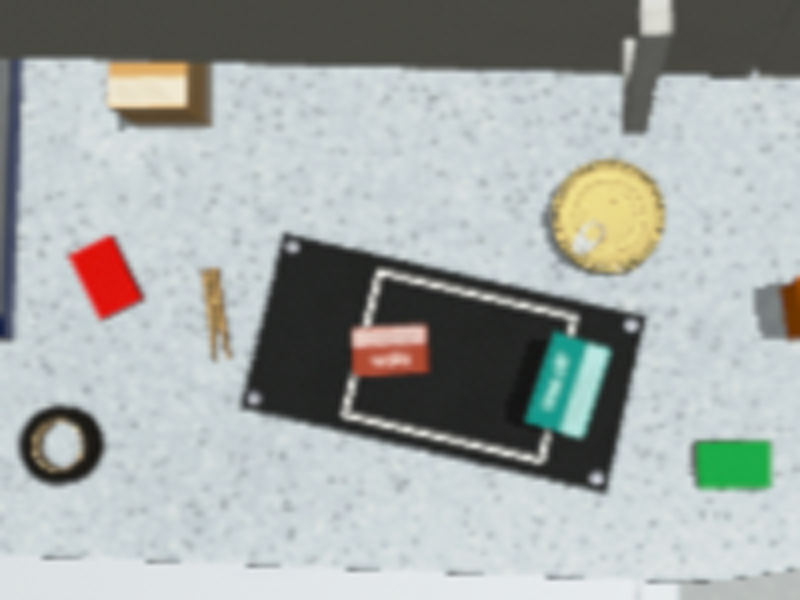

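View pics/scc.png

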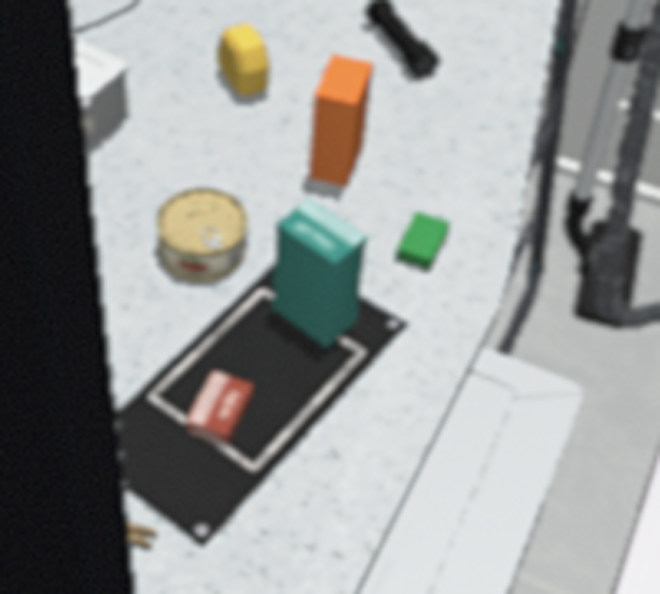

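The pictures show the mat with corners in the top crop at (285,234), (644,317), (606,492) and (241,408). The red/pink matchbox is at about (390,350), and the teal carton's top at about (568,385). The tin is at (607,217) and the peg at (215,315), both clear of the push lane. The orange carton and the green and red boxes are look-alikes.

```bash
cat > h.py <<'E'
import numpy as np
from station import arm, vision, outline_of
def bp(n,u,v,z):
    i=vision.camera_info(n);E=i["extrinsics"];R=E[:3,:3];t=E[:3,3];c=-R.T@t
    d=R.T@np.array([(u-i["cx"])/i["fx"],-(v-i["cy"])/i["fy"],-1]);return c+d*(z-c[2])/d[2]
E
python3 - <<'E'
from h import *
import cv2
C=lambda L,z:np.array([bp("top",u/4+170,v/4+140,z)[:2] for u,v in L])
m=C([(285,234),(644,317),(606,492),(241,408)],3);np.set_printoptions(precision=1,suppress=True)
o=m.mean(0);x=(m[0]+m[3]-m[1]-m[2]);x/=np.linalg.norm(x);y=np.array([-x[1],x[0]])
print(m,o,x,y,"dims",np.linalg.norm(m[0]-m[1]),np.linalg.norm(m[1]-m[2]))
M=lambda p:(p-o)@np.array([x,y]).T
for nm,L,z in (("matchbox",[(351,326),(428,322),(430,374),(355,378)],20),("carton",[(552,333),(611,347),(584,438),(525,429)],115),("tin",[(607,217)],40),("peg",[(210,268),(228,357),(213,360)],10)):
    p=C(L,z);print(nm,p.mean(0),"\n",p,"\nmat",M(p),M(p.mean(0)))
# carton/matchbox refined from masks
for n,t,bx in (("top","matchbox",(256,221)),("top","descaler",(305,221))):
    vision.camera(n)
    for d in outline_of(n,t):
        if abs(d["box"][0]-bx[0])<8 and abs(d["box"][1]-bx[1])<8:
            k=cv2.findContours(d["mask"].astype(np.uint8),0,2)[0];r=cv2.minAreaRect(max(k,key=len));print(t,r,M(bp(n,*r[0],20 if t=="matchbox" else 115)[:2]))
E
```

```text
[[ 578.9  166.2]
 [ 521.1 -113.7]
 [ 386.5  -87.2]
 [ 443.8  194.4]] [482.6  39.9] [0.2 1. ] [-1.   0.2] dims 285.78058580569734 137.14587626657712
matchbox [490.4  79.1] 
 [[507.9 110.1]
 [512.3  51.6]
 [472.9  48.8]
 [468.5 105.6]] 
mat [[ 73.9 -10.7]
 [ 17.5 -26.8]
 [  6.8  11.3]
 [ 61.6  27. ]] [39.9  0.2]
carton [464.2 -56. ] 
 [[501.6 -43.8]
 [492.7 -85.6]
 [428.6 -68. ]
 [433.9 -26.6]] 
mat [[ -78.2  -35.4]
 [-120.9  -35.1]
 [-116.6   31.2]
 [ -74.9   34.3]] [-97.6  -1.3]
tin [593.8 -82.6] 
 [[593.8 -82.6]] 
mat [[ -97.6 -133.5]] [ -97.6 -133.5]
peg [504.2 214.1] 
 [[550.5 221.6]
 [482.4 204.7]
 [479.9 216. ]] 
mat [[191.6 -30. ]
 [161.4  33.2]
 [172.   38. ]] [175.   13.8]
matchbox ((267.0, 227.0), (12.0, 18.0), 90.0) [42.5 -0.7]
descaler ((311.5, 236.00001525878906), (15.495158195495605, 23.71708106994629), 18.43494987487793) [-95.8  -2.7]
```

Request:
arm_command --rows '[[0.03,[0.015,0.035,0],[0,0,-5.92]],[0.03,[0.015,0.035,0],[0,0,-5.92]],[0.03,[0.015,0.035,0],[0,0,-5.92]],[0.03,[0.015,0.035,0],[0,0,-5.92]],[0.03,[0.015,0.035,0],[0,0,-5.92]]]'

```text
clock: 1.12
ee_pos: [300.0, 376.5, 242.5]
eef_rot: [[0.997, 0.078, 0.0], [0.078, -0.997, 0.0], [0.0, -0.0, -1.0]]
contact_force: [1.0, 0.5, -0.4]
grip_width: 29.9
grasp_force: 0.0
```

Request:
arm_command --rows '[[0.03,[0.014,0.0385,0],[0,0,0]],[0.03,[0.014,0.0385,0],[0,0,0]],[0.03,[0.014,0.0385,0],[0,0,0]],[0.03,[0.014,0.0385,0],[0,0,0]],[0.03,[0.014,0.0385,0.02],[0,0,0]]]'

```text
clock: 1.53
ee_pos: [384.9, 193.4, 227.4]
eef_rot: [[0.997, 0.071, 0.007], [0.071, -0.997, 0.006], [0.007, -0.005, -1.0]]
contact_force: [0.7, 0.2, 0.5]
grip_width: 30.0
grasp_force: 0.0
```

Request:
arm_command --rows '[[0.03,[0.014,0.0385,0.03],[0,0,0]],[0.03,[0.014,0.0385,0.03],[0,0,0]],[0.03,[0.014,0.0385,0.03],[0,0,0]],[0.03,[0,0,0.04],[0,0,0]],[0.03,[0,0,0],[0,0,0]]]'

```text
clock: 1.95
ee_pos: [419.9, 97.8, 104.7]
eef_rot: [[0.998, 0.064, -0.012], [0.064, -0.998, -0.006], [-0.013, 0.006, -1.0]]
contact_force: [-2.8, 0.1, -1.1]
grip_width: 30.3
grasp_force: 0.0
```

Request:
arm_command --rows '[[0.03,[0.008,0.01,0.03],[0,0,0]],[0.03,[0.006,0.0085,0.03],[0,0,0]],[0.03,[0,0,0.015],[0,0,0]],[0.03,[0,0,0.009],[0,0,0]],[0.03,[0,0,0],[0,0,0]]]'

```text
clock: 2.37
ee_pos: [438.8, 84.8, 25.8]
eef_rot: [[0.997, 0.071, -0.002], [0.071, -0.997, -0.001], [-0.002, 0.001, -1.0]]
contact_force: [-0.3, 0.5, 0.3]
grip_width: 30.1
grasp_force: 0.0
```

```bash
python3 - <<'E'
from h import *
import cv2
a=vision.camera("top")[180:270,220:350];b=vision.camera("scene")[190:290,270:400]
a=cv2.resize(a,(520,300));b=cv2.resize(b,(400,300))
a=cv2.resize(a,(460,300))
cv2.imwrite("pics/p1.png",np.hstack([a,b])[:,:]if 0 else np.hstack([cv2.resize(a,(420,300)),cv2.resize(b,(380,300))]))
s=arm.state();print(s["ee_pos"],s["contact_force"],s["clock"])
E
```

```text
[439.84554654  85.43471112  27.3802918 ] [-0.94413526  0.55285307 -0.18588167] 2.4667
```

View pics/p1.png

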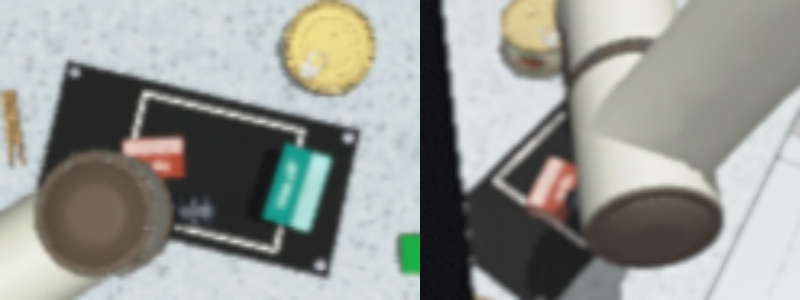

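The top view shows the gripper behind the matchbox's near side (matchbox at about (155,157) in the left half), with the carton still standing and clear. Next I'll centre it, lower it and push.

Request:
arm_command --rows '[[0.03,[0,0.009,0.006],[0,0,0]],[0.03,[0,0,0.004],[0,0,0]],[0.03,[0.01,0,0],[0,0,0]],[0.03,[0.01,0,0],[0,0,0]],[0.03,[0.01,0,0],[0,0,0]]]'

```text
clock: 2.88
ee_pos: [471.2, 77.7, 16.6]
eef_rot: [[0.998, 0.07, 0.001], [0.07, -0.998, 0.0], [0.001, -0.0, -1.0]]
contact_force: [-0.7, 0.4, -0.2]
grip_width: 29.8
grasp_force: 0.3
```

Request:
arm_command --rows '[[0.03,[0.01,0,0],[0,0,0]],[0.03,[0.012,0,0],[0,0,0]],[0.03,[0.012,0,0],[0,0,0]],[0.03,[0.012,0,0],[0,0,0]],[0.03,[0.012,0,0],[0,0,0]]]'

```text
clock: 3.3
ee_pos: [528.9, 81.4, 16.2]
eef_rot: [[0.998, 0.069, 0.0], [0.069, -0.998, 0.0], [0.0, 0.0, -1.0]]
contact_force: [-0.5, 0.5, -0.0]
grip_width: 30.1
grasp_force: 0.3
```

Request:
arm_command --rows '[[0.03,[0.012,0,0],[0,0,0]],[0.03,[0.012,0,0],[0,0,0]],[0.03,[0.012,0,0],[0,0,0]],[0.03,[0.008,0,0],[0,0,0]],[0.03,[0.004,0,0],[0,0,0]]]'

```text
clock: 3.72
ee_pos: [577.0, 84.8, 16.1]
eef_rot: [[0.998, 0.069, 0.001], [0.069, -0.998, 0.0], [0.001, -0.0, -1.0]]
contact_force: [-0.8, 0.2, 0.5]
grip_width: 30.0
grasp_force: 0.3
```

Request:
arm_command --rows '[[0.03,[0,0,0],[0,0,0]],[0.03,[-0.015,0,0],[0,0,0]],[0.03,[-0.02,0,-0.03],[0,0,0]],[0.03,[-0.03,0,-0.04],[0,0,0]],[0.03,[-0.03,0,-0.04],[0,0,0]]]'

```text
clock: 4.13
ee_pos: [488.7, 78.3, 112.8]
eef_rot: [[0.998, 0.069, -0.003], [0.069, -0.998, -0.002], [-0.003, 0.001, -1.0]]
contact_force: [0.9, 0.2, 0.9]
grip_width: 29.6
grasp_force: 0.0
```

```bash
python3 - <<'E'
from h import *
import cv2
a=vision.camera("top");b=vision.camera("scene")
cv2.imwrite("pics/p2.png",np.hstack([cv2.resize(a[160:270,220:350],(420,355)),cv2.resize(b[180:300,270:400],(380,355))]))
for d in outline_of("top","matchbox"): print(d["conf"],d["box"])
s=arm.state();print(s["ee_pos"],s["clock"])
E
```

```text
0.78 [185.4, 199.0, 23.0, 20.4]
0.7 [342.8, 250.0, 20.4, 11.9]
0.57 [253.1, 182.9, 23.5, 14.9]
0.26 [302.4, 222.1, 17.3, 25.9]
[490.15845989  79.28412958 115.98226611] 4.2833
```

View pics/p2.png

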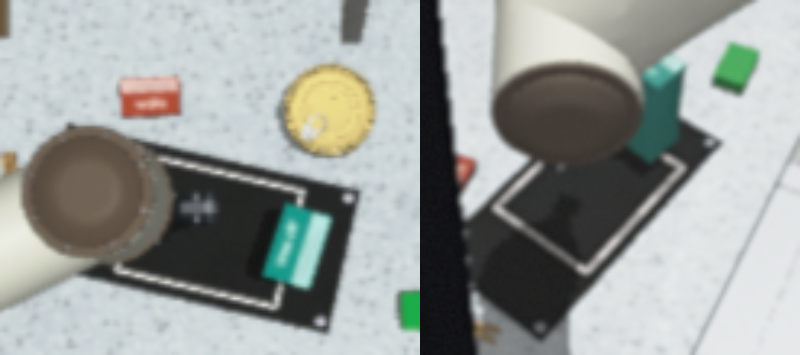

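The matchbox is now lying off the far side, at about (150,97) in the left half with a clear gap to the mat. The carton is still standing and the tin hasn't moved. Next I'll go up and round behind the carton.

Request:
arm_command --rows '[[0.03,[0,0,-0.04],[0,0,7.1]],[0.03,[0,0,-0.04],[0,0,7.1]],[0.03,[0,0,-0.035],[0,0,7.1]],[0.03,[0,0,0],[0,0,7.1]],[0.03,[0,0,0],[0,0,7.1]]]'

```text
clock: 4.7
ee_pos: [491.6, 79.4, 229.6]
eef_rot: [[0.849, -0.528, 0.004], [-0.528, -0.849, 0.002], [0.002, -0.004, -1.0]]
contact_force: [0.0, 0.0, -0.1]
grip_width: 29.8
grasp_force: 0.0
```

Request:
arm_command --rows '[[0.03,[0,0,0],[0,0,7.1]],[0.03,[0,0,0],[0,0,7.1]],[0.03,[0,0,0],[0,0,7.1]],[0.03,[0,0,0],[0,0,7.1]],[0.03,[0,0,0],[0,0,7.1]]]'

```text
clock: 5.12
ee_pos: [490.3, 78.7, 226.6]
eef_rot: [[0.385, -0.923, -0.002], [-0.923, -0.385, -0.001], [-0.0, 0.002, -1.0]]
contact_force: [-0.1, 0.5, -0.4]
grip_width: 30.2
grasp_force: 0.0
```

Request:
arm_command --rows '[[0.03,[0,0,0],[0,0,7.1]],[0.03,[0,0,0],[0,0,7.1]],[0.03,[0,0,0],[0,0,7.1]],[0.03,[0,0,0],[0,0,7.1]],[0.03,[0,0,0],[0,0,7.1]]]'

```text
clock: 5.53
ee_pos: [490.3, 78.8, 226.5]
eef_rot: [[-0.223, -0.975, -0.002], [-0.975, 0.223, -0.001], [0.001, 0.002, -1.0]]
contact_force: [0.2, -0.0, 0.4]
grip_width: 30.0
grasp_force: 0.0
```

Request:
arm_command --rows '[[0.03,[0.039,0,0],[0,0,0]],[0.03,[0.039,0,0],[0,0,0]],[0.03,[0.039,0,0],[0,0,0]],[0.03,[0.039,0,0],[0,0,0]],[0.03,[0.039,0,0],[0,0,0]]]'

```text
clock: 5.95
ee_pos: [447.4, -113.0, 226.9]
eef_rot: [[-0.216, -0.976, -0.002], [-0.976, 0.216, 0.0], [0.0, 0.002, -1.0]]
contact_force: [0.8, 0.9, -0.8]
grip_width: 29.5
grasp_force: 0.0
```

Request:
arm_command --rows '[[0.03,[0,0,0],[0,0,0]],[0.03,[0,0,0],[0,0,0]]]'

```text
clock: 6.12
ee_pos: [447.5, -113.3, 226.8]
eef_rot: [[-0.221, -0.975, -0.002], [-0.975, 0.221, 0.0], [0.0, 0.002, -1.0]]
contact_force: [0.1, 0.3, -0.4]
grip_width: 30.1
grasp_force: 0.0
```

Request:
arm_command --rows '[[0.03,[0,-0.004,0.035],[0,0,0]],[0.03,[0,0,0.035],[0,0,0]],[0.03,[0,0,0.03],[0,0,0]],[0.03,[0,0,0.022],[0,0,0]],[0.03,[0,0,0],[0,0,0]]]'

```text
clock: 6.53
ee_pos: [449.0, -111.5, 101.1]
eef_rot: [[-0.216, -0.976, -0.011], [-0.976, 0.216, -0.0], [0.002, 0.011, -1.0]]
contact_force: [-0.9, -0.5, -0.3]
grip_width: 30.1
grasp_force: 0.0
```

```bash
python3 - <<'E'
from h import *
import cv2
a=vision.camera("top");b=vision.camera("scene")
cv2.imwrite("pics/p3.png",np.hstack([cv2.resize(a[160:270,250:380],(420,355)),cv2.resize(b[140:280,270:420],(380,355))]))
s=arm.state();print(s["ee_pos"],s["contact_force"],s["clock"])
E
```

```text
[ 452.5485392  -111.69488807  105.44110804] [ 0.5244924  -0.99474657 -0.18192083] 6.6333
```

View pics/p3.png

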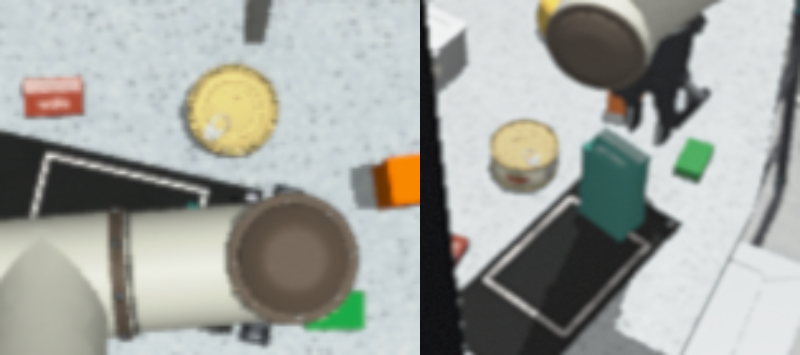

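The scene view shows the fingertips behind the carton near its top (fingers at about (650,125), carton top at (615,145)), with nothing touching. Next I'll push slowly.

Request:
arm_command --rows '[[0.03,[-0.008,0,0],[0,0,0]],[0.03,[-0.008,0,0],[0,0,0]],[0.03,[-0.006,0,0],[0,0,0]],[0.03,[-0.006,0,0],[0,0,0]],[0.03,[-0.006,0,0],[0,0,0]]]'

```text
clock: 7.05
ee_pos: [460.1, -78.3, 106.7]
eef_rot: [[-0.216, -0.976, 0.002], [-0.976, 0.216, 0.0], [-0.001, -0.002, -1.0]]
contact_force: [0.3, -0.4, 0.6]
grip_width: 29.8
grasp_force: 0.1
```

Request:
arm_command --rows '[[0.03,[-0.006,0,0],[0,0,0]],[0.03,[-0.006,0,0],[0,0,0]],[0.03,[-0.006,0,0],[0,0,0]],[0.03,[-0.006,0,0],[0,0,0]],[0.03,[0,0,0],[0,0,0]]]'

```text
clock: 7.47
ee_pos: [465.1, -54.9, 105.9]
eef_rot: [[-0.215, -0.977, 0.0], [-0.977, 0.215, 0.0], [-0.0, -0.0, -1.0]]
contact_force: [-0.3, 0.4, -0.6]
grip_width: 30.2
grasp_force: 0.0
```

```bash
python3 - <<'E'
from h import *
import cv2
b=vision.camera("scene")
cv2.imwrite("pics/p4.png",cv2.resize(b[140:280,270:420],(600,560)))
s=arm.state();print(s["ee_pos"],s["contact_force"],s["clock"])
E
```

```text
[464.90785183 -55.22328514 105.81775031] [ 0.72392069 -0.27599205  0.4338444 ] 7.5167
```

View pics/p4.png

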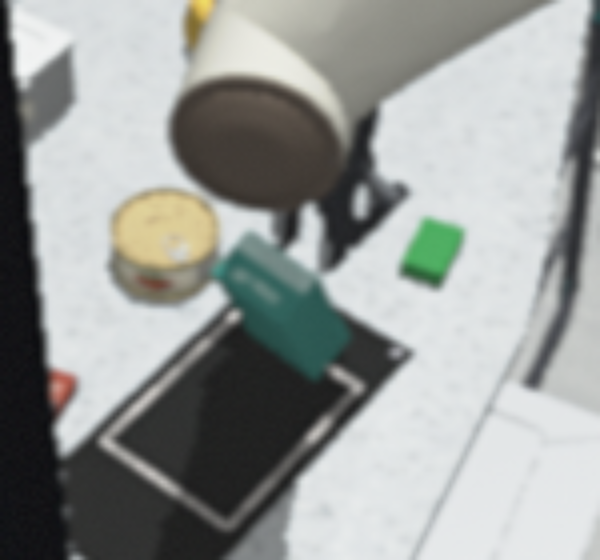

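The carton is leaning well over (top at about (265,255), foot at about (320,370)) and falling towards the bay. I'll let it fall, then back off.

Request:
arm_command --rows '[[0.03,[0,0,0],[0,0,0]],[0.03,[0,0,0],[0,0,0]],[0.03,[0,0,0],[0,0,0]],[0.03,[0.02,0,0],[0,0,0]],[0.03,[0.03,0,-0.03],[0,0,0]]]'

```text
clock: 7.93
ee_pos: [450.9, -103.7, 131.3]
eef_rot: [[-0.215, -0.977, -0.011], [-0.977, 0.215, 0.0], [0.002, 0.011, -1.0]]
contact_force: [-0.1, -0.6, -0.8]
grip_width: 30.0
grasp_force: 0.0
```

Request:
arm_command --rows '[[0.03,[0,0,-0.035],[0,0,0]],[0.03,[0,0,-0.035],[0,0,0]],[0.03,[0,0,-0.035],[0,0,0]],[0.03,[0,0,0],[0,0,0]],[0.03,[0,0,0],[0,0,0]]]'

```text
clock: 8.35
ee_pos: [455.0, -104.3, 242.5]
eef_rot: [[-0.217, -0.976, 0.006], [-0.976, 0.217, 0.001], [-0.002, -0.005, -1.0]]
contact_force: [0.5, -0.2, -0.5]
grip_width: 30.1
grasp_force: 0.0
```

```bash
python3 - <<'E'
from h import *
import cv2
a=vision.camera("top");b=vision.camera("scene")
cv2.imwrite("pics/p5.png",np.hstack([cv2.resize(a[160:270,230:360],(420,355)),cv2.resize(b[160:300,260:410],(380,355))]))
for c in ("top","scene"):
  for t in ("matchbox","descaler"): print(c,t,[(round(d["conf"],2),d["box"]) for d in outline_of(c,t)])
s=arm.state();print(s["ee_pos"],s["contact_force"],s["clock"])
E
```

```text
top matchbox [(0.71, [185.6, 199.9, 21.1, 20.6]), (0.59, [254.1, 184.2, 20.7, 13.8])]
top descaler [(0.74, [272.8, 210.3, 15.3, 10.0]), (0.67, [362.7, 209.8, 29.0, 13.9])]
scene matchbox [(0.45, [370.8, 194.7, 16.4, 15.0])]
scene descaler [(0.78, [303.7, 213.8, 44.0, 44.3]), (0.66, [342.9, 147.6, 18.3, 37.9])]
[ 453.42977165 -104.08428347  239.03444737] [-1.22250454 -0.16732171  0.03781377] 8.65
```

View pics/p5.png

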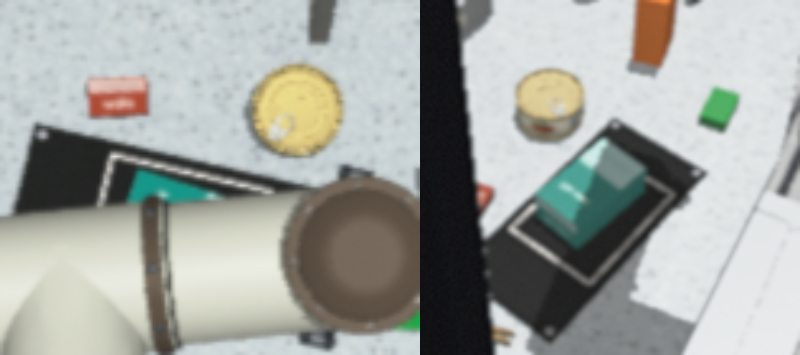

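The carton lies flat, with bay line visible past its near side and head end; the matchbox is off the mat. I'll check the corners numerically.

```bash
python3 - <<'E'
from h import *
o=np.array([482.6,39.9]);x=np.array([.201,.98]);y=np.array([-.98,.201])
f=lambda p:(((p[:2]-o)@x).round(1),((p[:2]-o)@y).round(1))
S=lambda X,Y,z:f(bp("scene",260+(X-420)*150/380,160+Y*140/355,z))
T=lambda X,Y,z:f(bp("top",230+X*130/420,160+Y*110/355,z))
print("base near foot,head b,head a",S(646,198,3),S(580,248,3),S(539,223,3))
print("top face: foot far, foot near",S(604,137,49),S(648,165,49))
print("top head a",T(138,170,49),"matchbox",T(118,97,17), "bay corners",S(675,184,3),S(587,284,3),S(508,230,3))
E
```

```text
base near foot,head b,head a (np.float64(-63.0), np.float64(38.6)) (np.float64(38.9), np.float64(22.8)) (np.float64(41.8), np.float64(-33.8))
top face: foot far, foot near (np.float64(-73.3), np.float64(-32.1)) (np.float64(-71.5), np.float64(31.7))
top head a (np.float64(32.7), np.float64(-45.6)) matchbox (np.float64(71.0), np.float64(-110.9)) bay corners (np.float64(-101.0), np.float64(52.8)) (np.float64(70.0), np.float64(57.2)) (np.float64(71.0), np.float64(-54.4))
```

All the corners are more than 10 mm inside the lines, and the matchbox is at about y = -111 mm in the mat frame.

```bash
python3 -c "
from station import arm
print(arm.job_done())"
```

```text
the job is handed in; nothing more can be done
None
```

I pushed the matchbox flat onto the worktop off the mat's far side, tipped the carton flat inside the bay with at least 10 mm to spare by camera measurement, and handed the job in; the hand-in returned no verdict.

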